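# Stir the ceramic beads and put the stirrer back on its sloped rest

## Robot

A 6-joint arm with a two-finger parallel gripper is mounted at the origin on a cart in front of the work surface, level with it; the furniture and walls round the work are solid. World frame = base frame: x ahead of the robot, y to its left, z up, the work surface at z = 0. Lengths are in m, angles in degrees, forces in N, time in s.
With the tool pointing down it reaches from about 0.35 to 0.875 m from the base axis. Payload 4.2 kg.
Tool frame: the origin (TCP) lies on the centre line of the jaws, within the pads' length; the fingertips stand r.tip_extent ahead of it and the grasp point (between the pads) lies 11 mm behind it (r.tip_extent is the distance from the TCP to the fingertips, in m); z points along the fingers, y is the line along which they close (so a half turn about z gives the same grasp; the last joint's range is limited). The gripper opens to 87 mm and grips with 3 to 60 N. Pads are 19 mm wide; open, the fingers measure 117 mm over their backs; the gripper's body (75 mm by 190 mm) begins 51 mm behind the grasp point.
Start: joints at [-55.371, 22.042, 0.453, 0, -68.411, -14.817], TCP at [0.212, -0.588, 0.231] pointing down, gripper open.
Joint ranges: [-179.83, 179.83], [-69.29, 118.12], [-61.27, 80.66], [-181.25, 117.63], [-171.15, -9.14], [-177.46, 177.46]. Speed limits (degrees/s): [159.86, 159.86, 180, 180, 180, 180].

## Interface

Orientations are given as a 3x3 rotation matrix whose columns are the frame's x, y, z axes.
In Python, from station import r gives the robot as it stands.
- The arm moves only by the shell command python3 -m jog 'ROWS'. ROWS is text: rows parted by semicolons, each of 5 numbers parted by spaces: the opening, from 0 (shut) to 1 (fully open), then the shift along the world's x, y, z in mm, then the turn about the world's z in degrees. In form: hand dx dy dz roll; .... A call has 1 to 5 rows; each row shifts and turns the commanded pose from where the row before left it; what a row does not reach is not made up. A row lasts 1/8 s, in which the tool goes at most 62.5 mm and 10.7 degrees, less where a joint would pass 70% of its speed; a pose out of reach is approached as far as the arm can. A call is refused whole if a number of a shift passes 62.5 or a number of a turn 10.7, either way. A call with a gripper value outside its range is refused whole. The fingers move at their own pace and stop on an object; the grip force is fixed at half the most. Time passes only in rows, so rows that do not move let the fingers close. It gives the time, the measured TCP pose, the force, the opening and the grip force at its end, in the units of the state.
- r.sense(): the state, without advancing time (a new reading comes with each control period).
- r.capture(name): name is "side" or "top" or "wrist"; returns a dict with "pixels" (384x512x3 uint8, red, green, blue), "fovy" (degrees; the focal length in pixels is half the picture's height over the tangent of half this angle, whatever the lens; pixels are square), "cx", "cy" (the principal point, pixels), "k1" (the pictures are not rectified: a ray, as slopes to the right and down, at radius r is drawn at 1 + k1 r^2 times it, then the intrinsics apply), "origin" and "orientation" of the camera in the world; the wrist camera has in their place "T_tool_cam" (4x4, takes a point from camera to tool coordinates, whose origin is the TCP and whose axes are the flange's). Camera axes: x right, y down, z forward; pixel columns grow to the right and rows downward; lengths in m; the calibration is good to about 2 mm. A picture is of the moment at which its call begins: read the wrist's pose just before it. There is no depth.
- r.finish_job(): hands the job in; it is judged then, once.
The state is a dict: "time_s": time; "joints": joint angles; "joint_velocities": joint speeds; "effort": joint torques, N m; "tcp_pos": TCP position; "ee_rot": TCP orientation; "wrist_force": force on the tool from outside, world axes, zero at the start; "moment": the same for the moment, N m; "gripper_width": opening from 0.0 (shut) to 1.0 (fully open); "gripper_force": force on a finger pad.
Only numpy, scipy, OpenCV 4.12 (cv2) and the standard library are available. Lean on these libraries where they do the work, as an engineer would, in place of code of your own. Each camera call takes 0.05 s, during which the arm holds its last target. There are 200 camera calls.

## Task

Take the stirrer from its sloped rest and stir the ceramic beads in the steel dish with it: starting at the side of the dish nearest the robot, go one full round, anticlockwise as seen from above and back to where you began, with the end of the blade down close to the dish's floor and about midway between the middle and the wall, so that the beads are pushed round. Spill no bead, do not shove or tip the dish, and leave the jar and the tin where they stand. Then lay the stirrer back in both forks of the rest as it was, blade at the low end by the stop, and let go.

Things in the scene. Friction and masses are not known exactly. Their poses are not given: they have to be found in the camera images.
- dish: Round flat-bottomed open steel dish, loose, 0.9 kg, holding the beads. Outer diameter 116 mm at foot, 137 mm over the rolled rim, 53 mm high, wall 4 mm; inner floor 5 mm above its underside; inner radius 57 mm at the floor, 63 mm at the rim. Origin: centre of underside; z up; at the start its x points away from the robot, y to the robot's left.
- stirrer: Straight hand stirrer, 190 mm long, 90 g, loose, in the rest at the start. Own x runs from handle to blade; origin on the axis at mid length, near the centre of mass. Flat-sided black handle x = -95 to -15 mm (16 mm wide along y, 14 thick along z), round steel shaft 10 mm thick to 60 mm, flat steel blade 59 to 95 mm (20 mm wide along y, 6 thick).
- stirrer_tip (a point): Middle of the blade's end edge, at x = 95 mm on the stirrer.
- stirrer_handle (a point): Point on the axis inside the handle, at x = -40 mm on the stirrer: a good place to grip, across the two flat sides 16 mm apart.
- rest: Fixed aluminium rest, foot plate 200x70x8 mm. Origin: centre of plate's underside, z up, x towards the low end. The stirrer lies in it 30 deg down towards +x, y level, its origin at z = 85 mm here. Forks, 10 mm thick, at stirrer x = -80 (slot 26 wide) and +40 (slot 20 wide); horns 11 mm above the axis. Stop plate 2 mm past the blade, 15 mm above the axis. Fingers fit between the forks.
- rest_low (a point): Where the blade's end (stirrer_tip) lies when the stirrer is in the rest.
- rest_high (a point): Where the handle point (stirrer_handle) lies when the stirrer is in the rest.
- bead_1: One of six alike white ceramic beads in the dish: short round-edged cylinder, 20 mm in diameter, 18 mm high, 15 g, loose; standing on end in an arc about 29 mm from the dish's centre at the start, open to the dish's near side. Origin: its centre.
- bead_2: One of six alike white ceramic beads in the dish: short round-edged cylinder, 20 mm in diameter, 18 mm high, 15 g, loose; standing on end in an arc about 29 mm from the dish's centre at the start, open to the dish's near side. Origin: its centre.
- bead_3: One of six alike white ceramic beads in the dish: short round-edged cylinder, 20 mm in diameter, 18 mm high, 15 g, loose; standing on end in an arc about 29 mm from the dish's centre at the start, open to the dish's near side. Origin: its centre.
- bead_4: One of six alike white ceramic beads in the dish: short round-edged cylinder, 20 mm in diameter, 18 mm high, 15 g, loose; standing on end in an arc about 29 mm from the dish's centre at the start, open to the dish's near side. Origin: its centre.
- bead_5: One of six alike white ceramic beads in the dish: short round-edged cylinder, 20 mm in diameter, 18 mm high, 15 g, loose; standing on end in an arc about 29 mm from the dish's centre at the start, open to the dish's near side. Origin: its centre.
- bead_6: One of six alike white ceramic beads in the dish: short round-edged cylinder, 20 mm in diameter, 18 mm high, 15 g, loose; standing on end in an arc about 29 mm from the dish's centre at the start, open to the dish's near side. Origin: its centre.
- board: Fixed flat grey board on the bench, 303 x 390 x 14 mm, on which the dish and the rest stand: its top is 14 mm above the bench. Origin: centre of its underside.
- jar: Bystander: clear glass jar, 72 mm in diameter, 130 mm high, loose. Origin: centre of the underside.
- tin: Bystander: plain round tin, 66 mm in diameter, 83 mm high, loose. Origin: centre of the underside.

How it is judged (in metres and radians):
On the way, in this order (a step that is already met when the one before it is completed fails the run):
1. the blade's end is low among the beads: start on the near side (as the robot sees it) (z of stirrer_tip in the frame of dish below 0.019 m and horizontal distance between stirrer_tip and dish below 0.058 m and x of stirrer_tip in the frame of dish below -0.016 m and y of stirrer_tip in the frame of dish between -0.014 and 0.014 m).
2. the blade's end is low among the beads: then the right side (z of stirrer_tip in the frame of dish below 0.019 m and horizontal distance between stirrer_tip and dish below 0.058 m and y of stirrer_tip in the frame of dish below -0.016 m and x of stirrer_tip in the frame of dish between -0.014 and 0.014 m).
3. the blade's end is low among the beads: then the far side (z of stirrer_tip in the frame of dish below 0.019 m and horizontal distance between stirrer_tip and dish below 0.058 m and x of stirrer_tip in the frame of dish above 0.016 m and y of stirrer_tip in the frame of dish between -0.014 and 0.014 m).
4. the blade's end is low among the beads: then the left side (z of stirrer_tip in the frame of dish below 0.019 m and horizontal distance between stirrer_tip and dish below 0.058 m and y of stirrer_tip in the frame of dish above 0.016 m and x of stirrer_tip in the frame of dish between -0.014 and 0.014 m).
5. the blade's end is low among the beads: then the near side again (all of step 1).
At the end, for the whole second after the job is handed in: Stirrer still and resting in the rest, blade end and handle point within 22 mm of their places; all beads in the dish; at least four of the six over 10 mm from where they started; dish upright and within 35 mm of its start (distance between stirrer_tip and rest_low below 0.022 m and distance between stirrer_handle and rest_high below 0.022 m and contact force between stirrer and rest above 0.2 N and linear speed of stirrer below 0.02 m/s and distance of dish from where it was at the start of the episode below 0.035 m and angle between dish's own z axis and vertical below 0.1 rad and horizontal distance between each of bead_1, bead_2, bead_3, bead_4, bead_5, bead_6 and dish below 0.062 m and z of each of bead_1, bead_2, bead_3, bead_4, bead_5, bead_6 in the frame of dish below 0.045 m and (distance of each of bead_1, bead_2, bead_3, bead_4 from where it was at the start of the episode above 0.01 m or distance of each of bead_1, bead_2, bead_3, bead_5 from where it was at the start of the episode above 0.01 m or distance of each of bead_1, bead_2, bead_3, bead_6 from where it was at the start of the episode above 0.01 m or distance of each of bead_1, bead_2, bead_4, bead_5 from where it was at the start of the episode above 0.01 m or distance of each of bead_1, bead_2, bead_4, bead_6 from where it was at the start of the episode above 0.01 m or distance of each of bead_1, bead_2, bead_5, bead_6 from where it was at the start of the episode above 0.01 m or distance of each of bead_1, bead_3, bead_4, bead_5 from where it was at the start of the episode above 0.01 m or distance of each of bead_1, bead_3, bead_4, bead_6 from where it was at the start of the episode above 0.01 m or distance of each of bead_1, bead_3, bead_5, bead_6 from where it was at the start of the episode above 0.01 m or distance of each of bead_1, bead_4, bead_5, bead_6 from where it was at the start of the episode above 0.01 m or distance of each of bead_2, bead_3, bead_4, bead_5 from where it was at the start of the episode above 0.01 m or distance of each of bead_2, bead_3, bead_4, bead_6 from where it was at the start of the episode above 0.01 m or distance of each of bead_2, bead_3, bead_5, bead_6 from where it was at the start of the episode above 0.01 m or distance of each of bead_2, bead_4, bead_5, bead_6 from where it was at the start of the episode above 0.01 m or distance of each of bead_3, bead_4, bead_5, bead_6 from where it was at the start of the episode above 0.01 m)); the robot touches nothing.
It fails at once if a bead is spilled from the dish (horizontal distance between any of bead_1, bead_2, bead_3, bead_4, bead_5, bead_6 and dish above 0.08 m).
It fails at once if the dish is shoved more than 35 mm or tipped (distance of dish from where it was at the start of the episode above 0.035 m or angle between dish's own z axis and vertical above 0.25 rad).
It fails at once if the jar or the tin is pushed more than 25 mm or tipped (distance of any of jar, tin from where it was at the start of the episode above 0.025 m or angle between any of jar, tin's own z axis and vertical above 0.3 rad).
It also fails if it takes over 72 s, if anything falls off the work surface, if the arm or the gripper's body presses on something with over 40 N, if the wrist force passes 120 N, or if a joint passes its speed limit or range.

## Working session

There is one attempt and no reset: what is moved stays moved. The work goes in short steps, Python scripts to look and compute and a shell command to move; the robot and the scene stay as the last step left them, time stands still between calls to the robot, and variables do not carry over. Pictures are saved under pics/ and viewed, at most 10 in all, crops included, and the job is handed in when it is done.

```bash
ls; mkdir -p pics; python3 - <<'E'
from station import r
import cv2,numpy as np
s=r.sense();print(s['tcp_pos'],s['ee_rot'],s['time_s'],r.tip_extent)
for n in ['top','side']:
    c=r.capture(n);cv2.imwrite(f'pics/{n}0.png',c['pixels'][:,:,::-1])
    print(n,{k:(np.round(v,4).tolist() if not np.isscalar(v) else v) for k,v in c.items() if k!='pixels'})
    np.savez(f'{n}0.npz',**c)
c=r.capture('wrist');print(c['T_tool_cam'],c['fovy'])
E
```

```text
pics
[ 0.21165615 -0.58745539  0.22947459] [[-9.40883199e-01 -3.38730267e-01 -7.81965437e-04]
 [-3.38731163e-01  9.40881113e-01  1.98231103e-03]
 [ 6.42677678e-05  2.12999920e-03 -9.99997729e-01]] 0.0 0.008
top {'fovy': 45.16617634872553, 'cx': 260.26682787727935, 'cy': 188.69472960413086, 'k1': 0.06505766397075224, 'origin': [0.3484, 0.187, 1.2827], 'orientation': [[0.0286, -0.9825, 0.1839], [-0.9995, -0.0308, -0.0087], [0.0143, -0.1835, -0.9829]]}
side {'fovy': 43.71504245086504, 'cx': 241.2709918990089, 'cy': 195.47430760271226, 'k1': -0.016134328679118536, 'origin': [1.009, 0.4334, 1.0195], 'orientation': [[-0.5048, 0.7566, -0.4156], [0.8632, 0.4385, -0.2503], [-0.0071, -0.4851, -0.8744]]}
[[ 5.72572946e-04 -9.68720915e-01 -2.48152094e-01  6.62933895e-02]
 [ 9.99999728e-01  4.39408337e-04  5.92010898e-04 -2.46185194e-04]
 [-4.64453240e-04 -2.48152365e-01  9.68720903e-01 -1.54924215e-01]
 [ 0.00000000e+00  0.00000000e+00  0.00000000e+00  1.00000000e+00]] 67.35332085530983
```

View pics/top0.png

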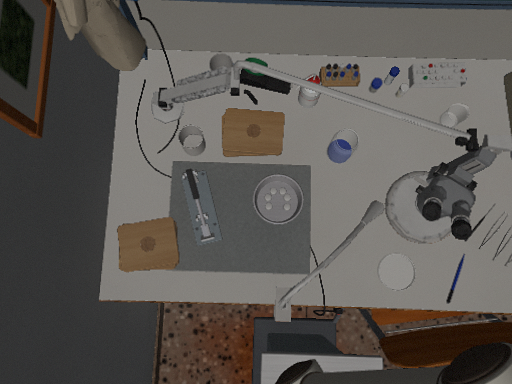

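View pics/side0.png

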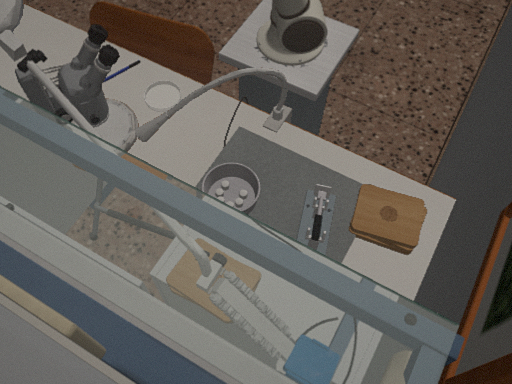

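The top view shows the rest at about (202,207), with the dark handle at the far end (190,180) and the blade near (210,238). The dish is at (277,200), the jar and tin lie on the far side, and a gooseneck lamp runs from (283,300) to (380,207). The side view shows the dish at (231,188) and the rest at (317,215). I'll zoom in on both.

```bash
cat > h.py <<'E'
import numpy as np,cv2
from scipy.optimize import least_squares
def K(c):
    f=192/np.tan(np.radians(float(c['fovy']))/2)
    return np.array([[f,0,float(c['cx'])],[0,f,float(c['cy'])],[0,0,1]])
def load(n):
    return dict(np.load(n+'.npz'))
def proj(c,P):
    P=np.atleast_2d(P);p=(P-c['origin'])@c['orientation']
    s=p[:,:2]/p[:,2:];s=s*(1+float(c['k1'])*(s**2).sum(1,keepdims=True))
    k=K(c);return s*k[0,0]+k[:2,2]
def ray(c,uv):
    uv=np.array(uv,float).reshape(-1,1,2)
    s=cv2.undistortPoints(uv,K(c),np.array([float(c['k1']),0,0,0]),R=None).reshape(-1,2)
    d=np.c_[s,np.ones(len(s))]@c['orientation'].T
    return d
def atz(c,uv,z):
    d=ray(c,uv);return c['origin']+d*((z-c['origin'][2])/d[:,2])[:,None]
def tri(c1,a,c2,b):
    d1=ray(c1,a)[0];d2=ray(c2,b)[0];A=np.c_[d1,-d2]
    t=np.linalg.lstsq(A,c2['origin']-c1['origin'],rcond=None)[0]
    p,q=c1['origin']+t[0]*d1,c2['origin']+t[1]*d2
    return (p+q)/2,np.linalg.norm(p-q)
def orient(c):
    if 'T_tool_cam' in c:
        pass
E
python3 - <<'E'
from h import *
t=load('top0');s=load('side0')
for n,a,b in [('goosetip',(378,208),(148,132)),('goosebase',(283,300),(282,105)),('goosemid',(330,262),(215,80))]:
    print(n,tri(t,a,s,b))
print('board corners',atz(t,[(173,162),(310,165),(310,273),(168,270)],0.014))
print('jar/tin',atz(t,[(192,150),(342,150),(343,140)],0.0), 'boom',)
i=cv2.imread('pics/top0.png')[155:275,165:325];j=cv2.imread('pics/side0.png')[150:260,190:350]
cv2.imwrite('pics/topc.png',cv2.resize(i,None,fx=5,fy=5,interpolation=2));cv2.imwrite('pics/sidec.png',cv2.resize(j,None,fx=5,fy=5,interpolation=2))
E
```

```text
goosetip (array([ 0.52746097, -0.1265846 ,  0.08324911]), np.float64(0.015141330129674332))
goosebase (array([0.28687772, 0.11563758, 0.07729444]), np.float64(0.011115649472119682))
goosemid (array([0.3869188 , 0.00309497, 0.19767111]), np.float64(0.016339802458020698))
board corners [[0.65433414 0.42312607 0.014     ]
 [0.65815883 0.03717968 0.014     ]
 [0.35840233 0.03478878 0.014     ]
 [0.35572616 0.41718695 0.014     ]]
jar/tin [[ 0.69474227  0.37395464  0.        ]
 [ 0.70867391 -0.05587525  0.        ]
 [ 0.73854391 -0.05880513  0.        ]] boom
```

View pics/topc.png

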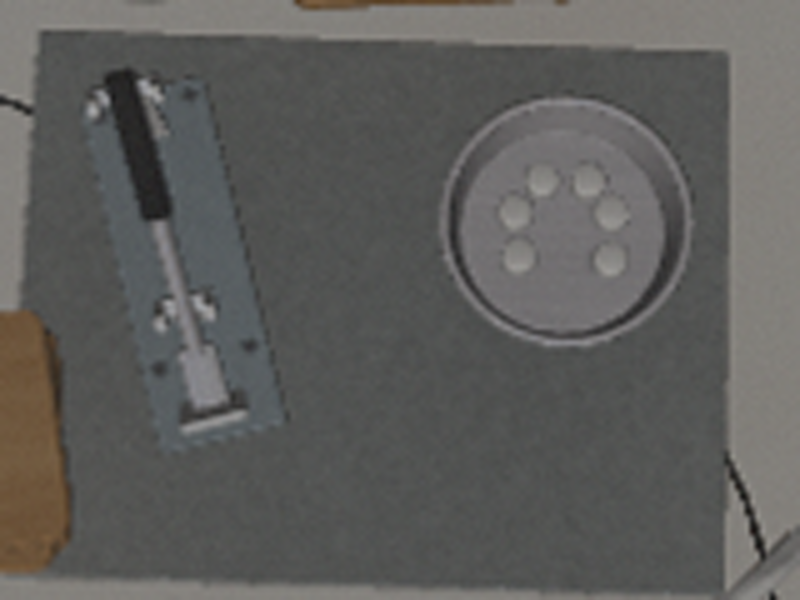

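View pics/sidec.png

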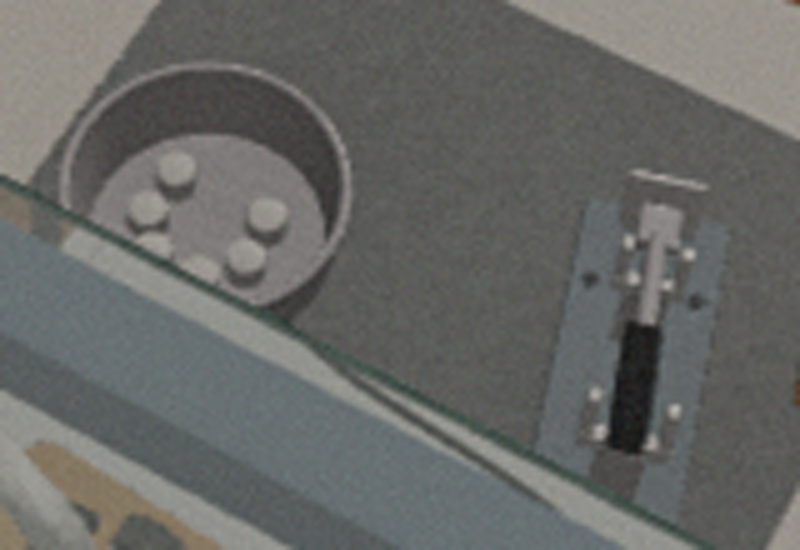

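The zoom shows the stirrer running from its handle end at (120,75) to its blade end at (207,408) in the top crop. The rest plate corners are at (85,115), (205,80), (288,422) and (165,452), and the dish rim is centred near (566,221). I'll fit the poses.

```bash
cat > fit.py <<'E'
from h import *
t=load('top0');s=load('side0')
T=lambda p:np.array([165,155])+(np.array(p,float)+.5)/5-.5
S=lambda p:np.array([190,150])+(np.array(p,float)+.5)/5-.5
c30,s30=np.cos(np.pi/6),.5
def st(x,z=0,y=0): return np.array([x*c30+z*s30,y,85-x*s30+z*c30])
# rest-frame pts (mm) -> pixels
obs=[(t,T((85,115)),(-100,-35,8)),(t,T((205,80)),(-100,35,8)),(t,T((288,422)),(100,35,8)),(t,T((165,452)),(100,-35,8)),
 (t,T((208,408)),st(95,3)),(t,T((120,72)),st(-95,7)),(t,T((156,218)),st(-15,7)),
 (s,S((661,207)),st(95,3)),(s,S((642,324)),st(-15,7)),(s,S((627,450)),st(-95,7)),(s,S((587,200)),(100,35,8)),(s,S((729,227)),(100,-35,8))]
def W(q,p):
    a=np.array(p)/1000.;c,n=np.cos(q[2]),np.sin(q[2])
    return np.array([q[0]+c*a[0]-n*a[1],q[1]+n*a[0]+c*a[1],.014+a[2]])
def res(q,sy=1): return np.concatenate([proj(c,W(q,(p[0],sy*p[1],p[2])))[0]-uv for c,uv,p in obs])
for sy in (1,-1):
    f=least_squares(res,[.53,.36,-2.9],args=(sy,),loss='soft_l1')
    print(sy,f.x,np.degrees(f.x[2]),f.cost,np.round(f.fun.reshape(-1,2),1).tolist())
    q=f.x if sy==1 or f.cost<best else q
    best=f.cost
f=least_squares(res,[.53,.36,-2.9],args=(1,),loss='soft_l1');g=least_squares(res,[.53,.36,-2.9],args=(-1,),loss='soft_l1')
q=min((f,g),key=lambda k:k.cost).x
for n,x in [('handle',-40),('tip',95)]: print(n,W(q,st(x)))
# dish: rim bounding extremes
th=np.linspace(0,2*np.pi,200)
def ext(c,x,y,R,z):
    P=proj(c,np.c_[x+R*np.cos(th),y+R*np.sin(th),0*th+z]);return np.r_[P.min(0),P.max(0)]
to=np.r_[T((439,96)),T((692,347))];so=np.r_[S((62,62)),S((352,310))]
def dr(v): 
    a=ext(t,v[0],v[1],.0685,.065)-to;b=ext(s,v[0],v[1],.0685,.065)-so
    return np.r_[a,b[:3]]
d=least_squares(dr,[.55,.13],loss='soft_l1');print('dish',d.x,np.round(d.fun,1))
b=[(519,257),(515,212),(543,181),(588,181),(611,213),(610,260)]
B=atz(t,[T(p) for p in b],.014+.023);print('beads rel',np.round((B[:,:2]-d.x)*1000))
# gooseneck heights, in vertical plane through base and tip
for uv in [(283,105),(286,82),(265,70),(235,75),(200,95),(150,132)]:
    a,bb=np.array([.30,.10]),np.array([.53,-.13]);n=np.array([bb[1]-a[1],a[0]-bb[0]])
    dd=ray(s,uv)[0];k=((a-s['origin'][:2])@n)/(dd[:2]@n);print(np.round(s['origin']+k*dd,3))
E
python3 fit.py
```

```text
1 [ 0.52765629  0.33610241 -2.86189488] -163.97449784479372 6.078414678709649 [[-0.7, -1.9], [-0.1, -0.9], [0.1, 0.3], [-0.5, 0.8], [1.0, -0.5], [-0.2, 0.3], [0.8, 0.2], [0.1, 0.4], [0.3, 0.6], [0.0, -3.3], [-0.3, -0.4], [0.2, 0.4]]
-1 [ 0.52798966  0.33669806 -2.87176073] -164.53976962304517 184.838891608984 [[24.1, -8.0], [-24.6, 4.7], [-25.7, 6.6], [24.1, -5.6], [0.5, -0.5], [-0.1, 0.1], [0.6, 0.1], [0.6, 0.7], [0.5, 0.8], [-0.2, -3.2], [29.2, 6.2], [-28.1, -5.7]]
handle [0.56095111 0.34566558 0.119     ]
tip [0.44858107 0.31338986 0.0515    ]
dish [0.54964176 0.12873716] [-0.3  0.1  0.3  0.5 -1.   0.6  0.5]
beads rel [[-16.  24.]
 [  9.  26.]
 [ 27.  11.]
 [ 28. -13.]
 [ 10. -26.]
 [-16. -26.]]
[0.279 0.121 0.071]
[0.278 0.122 0.155]
[0.316 0.084 0.209]
[0.366 0.034 0.213]
[ 0.425 -0.025  0.171]
[ 0.519 -0.119  0.076]
```

```bash
python3 -m jog '1 0 0 20 5;1 0 0 40 5;1 0 0 50 0'; python3 -c "
from station import r
s=r.sense();print(s['tcp_pos'],s['joints'],s['ee_rot'])"
```

```text
time_s: 0.52
tcp_pos: [0.2116, -0.5873, 0.3402]
ee_rot: [[-0.867, -0.498, -0.002], [-0.498, 0.867, 0.003], [-0.0, 0.004, -1.0]]
wrist_force: [0.3, -0.6, 0.0]
gripper_width: 0.996
gripper_force: 0.0
[ 0.21160943 -0.58734489  0.34019823] [-5.53682664e+01  1.92714723e+01  1.17628643e+01 -2.49629699e-02
 -8.26984288e+01 -4.78753107e+00] [[-8.67409842e-01 -4.97591482e-01 -1.69793887e-03]
 [-4.97594362e-01  8.67403879e-01  3.21882008e-03]
 [-1.28858685e-04  3.63692103e-03 -9.99993378e-01]]
```

```bash
python3 - <<'E'
from h import *
t=load('top0');s=load('side0')
for a,b in [((431,211),(107,53)),((461,230),(96,34)),((431,211),(96,34)),((461,230),(107,53)),((240,68),(210,265)),((165,97),(318,360))]: print(a,b,tri(t,a,s,b))
E
```

```text
(431, 211) (107, 53) (array([ 0.49974215, -0.19905235,  0.27845154]), np.float64(0.005482849435439687))
(461, 230) (96, 34) (array([ 0.46078526, -0.26409027,  0.27065705]), np.float64(0.0038926472878291762))
(431, 211) (96, 34) (array([ 0.50003486, -0.1928176 ,  0.3289128 ]), np.float64(0.033673769633385565))
(461, 230) (107, 53) (array([ 0.45922127, -0.27249356,  0.21566894]), np.float64(0.02847920688703564))
(240, 68) (210, 265) (array([0.80443561, 0.24008317, 0.30100444]), np.float64(0.017649697761200206))
(165, 97) (318, 360) (array([0.80638467, 0.45321247, 0.10479679]), np.float64(0.030748480505669664))
```

```bash
python3 -m jog '1 0 0 50 0;1 17 46 0 -1;1 17 46 0 -1;1 17 46 0 -1;1 17 46 0 -1' >/dev/null
python3 -m jog '1 17 46 0 -1;1 17 46 0 -1;1 17 46 0 -1;1 17 46 0 -1;1 17 46 0 -1'
python3 -m jog '1 17 46 0 -1;1 17 46 0 -1;1 17 46 0 -1;1 17 46 0 -1;1 17 46 0 -1' >/dev/null
python3 -m jog '1 17 46 0 0;1 17 46 0 0;1 17 46 0 0;1 17 46 0 0;1 17 46 0 0'
python3 -m jog '1 17 46 0 0;1 0 0 0 0;1 0 0 0 0'
```

```text
time_s: 1.78
tcp_pos: [0.3649, -0.1724, 0.3905]
ee_rot: [[-0.935, -0.355, 0.0], [-0.355, 0.935, 0.0], [-0.0, 0.0, -1.0]]
wrist_force: [0.7, -0.3, 0.7]
gripper_width: 1.003
gripper_force: 0.0
time_s: 3.02
tcp_pos: [0.5351, 0.2875, 0.3902]
ee_rot: [[-0.962, -0.273, -0.0], [-0.273, 0.962, -0.0], [0.001, -0.0, -1.0]]
wrist_force: [0.4, 0.0, -0.1]
gripper_width: 1.0
gripper_force: 0.0
time_s: 3.4
tcp_pos: [0.5517, 0.3318, 0.39]
ee_rot: [[-0.962, -0.273, -0.001], [-0.273, 0.962, -0.001], [0.001, -0.001, -1.0]]
wrist_force: [-0.3, 0.4, 0.3]
gripper_width: 1.002
gripper_force: 0.0
```

```bash
cat >> h.py <<'E'
def wrist(name):
    from station import r
    s=r.sense();c=r.capture('wrist');M=np.array(c['T_tool_cam']);R=np.array(s['ee_rot'])
    c['origin']=np.array(s['tcp_pos'])+R@M[:3,3];c['orientation']=R@M[:3,:3]
    np.savez(name+'.npz',**c);cv2.imwrite('pics/'+name+'.png',c['pixels'][:,:,::-1]);return c
E
python3 - <<'E'
from h import *
c=wrist('w1')
im=cv2.imread('pics/w1.png')
u=np.array([np.cos(np.radians(-164)),np.sin(np.radians(-164))])
o=np.array([.52766,.3361])
P=[]
for x,z in [(-95,7),(-15,7),(59,5),(95,3)]:
    a=(x*np.cos(np.pi/6)+z*.5)/1000;P.append([*(o+u*a),.014+(85-x*.5+z*.866)/1000])
pp=proj(c,P);print(pp)
im=cv2.resize(im,(800,600))
for p in pp: cv2.circle(im,tuple(int(v*1.5625) for v in p),4,(0,0,255),1)
cv2.imwrite('pics/w1o.png',im)
E
```

```text
[[264.69587619 211.45212892]
 [264.20151265 159.32016691]
 [263.76765164 116.09757172]
 [263.5601848   96.85055991]]
```

View pics/w1o.png

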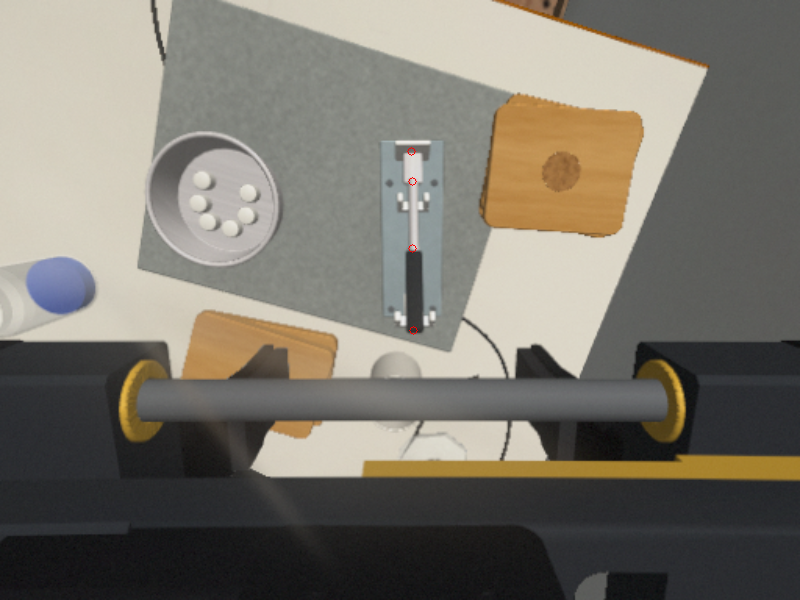

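The overlay matches the stirrer within about 1 px (handle end at (414,330), blade end at (411,152)). The tin stands beyond the handle end at (395,388). I'll descend and grip.

```bash
python3 -m jog '.5 9 14 -50 0;.5 0 0 -50 0;.5 0 0 -50 0;.5 0 0 -50 0;.5 0 0 -30 0' 
python3 -m jog '.5 0 0 -25 0;.5 0 0 -15 0;.5 0 0 -9 0;.5 0 0 0 0;.5 0 0 0 0'
python3 -m jog '.1 0 0 0 0;.1 0 0 0 0;.1 0 0 0 0;.1 0 0 0 0;.1 0 0 0 0'
```

```text
time_s: 4.08
tcp_pos: [0.5599, 0.344, 0.159]
ee_rot: [[-0.963, -0.271, -0.002], [-0.271, 0.963, -0.001], [0.002, -0.001, -1.0]]
wrist_force: [0.3, 0.7, -0.2]
gripper_width: 0.541
gripper_force: 0.0
time_s: 4.7
tcp_pos: [0.5614, 0.3464, 0.1128]
ee_rot: [[-0.962, -0.273, 0.002], [-0.273, 0.962, 0.001], [-0.002, 0.001, -1.0]]
wrist_force: [-0.2, 0.0, -0.2]
gripper_width: 0.502
gripper_force: 0.0
time_s: 5.32
tcp_pos: [0.5609, 0.346, 0.1116]
ee_rot: [[-0.962, -0.273, 0.0], [-0.273, 0.962, -0.0], [-0.0, -0.0, -1.0]]
wrist_force: [0.4, 0.0, 1.0]
gripper_width: 0.18
gripper_force: 30.0
```

```bash
python3 -m jog '0 0 0 5 0;0 0 0 10 0;0 0 0 20 0;0 0 0 40 0;0 0 0 45 0' 
python3 -m jog '0 0 0 40 0;0 0 0 0 0;0 0 0 0 0'
python3 - <<'E'
from h import *
from station import r
for n in ['side','top']:
    c=r.capture(n);np.savez(n+'1.npz',**c);cv2.imwrite(f'pics/{n}1.png',c['pixels'][:,:,::-1])
a=cv2.imread('pics/side1.png')[110:300,230:420];b=cv2.imread('pics/top1.png')[100:290,130:320]
cv2.imwrite('pics/l1.png',cv2.resize(np.hstack([a,b]),None,fx=2.1,fy=2.1,interpolation=2))
s=r.sense();p=np.array(s['tcp_pos']);u=np.array([np.cos(np.radians(195.8)),np.sin(np.radians(195.8)),0])
print(s['joints'])
for n in ['side','top']:
  c=load(n+'1');print(n,proj(c,[p+u*.117-[0,0,.06],p+u*.015]))
E
```

```text
time_s: 5.95
tcp_pos: [0.5606, 0.3458, 0.2327]
ee_rot: [[-0.962, -0.272, -0.001], [-0.272, 0.962, -0.001], [0.001, -0.0, -1.0]]
wrist_force: [1.4, 0.3, -2.1]
gripper_width: 0.18
gripper_force: 30.0
time_s: 6.32
tcp_pos: [0.5603, 0.3458, 0.2712]
ee_rot: [[-0.962, -0.272, -0.001], [-0.272, 0.962, 0.0], [0.001, 0.0, -1.0]]
wrist_force: [-0.3, -0.1, -1.1]
gripper_width: 0.186
gripper_force: 30.0
[ 4.57052539e+01  2.42059576e+01  9.45920893e+00 -3.16094460e-02
 -7.54319899e+01 -1.19894958e+02]
side [[332.81229883 153.90839255]
 [329.07925614 180.60265737]]
top [[200.23018477 229.8788561 ]
 [187.01862208 182.92892561]]
```

View pics/l1.png

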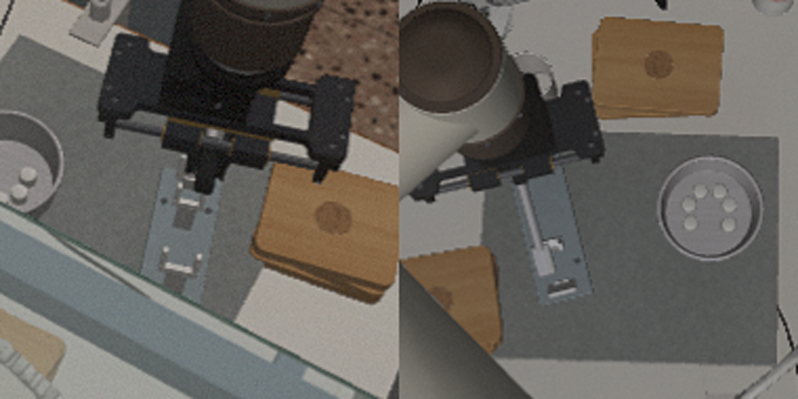

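The stirrer is held at its original slope: the blade tip is at about (199,229.5) in the full top image, against (200,230) predicted. Next I'll go over the near side of the dish.

```bash
python3 -m jog '0 9 -27 0 -2;0 9 -27 0 -2;0 9 -27 0 -2;0 9 -27 0 -2;0 9 -27 0 -2' >/dev/null
python3 -m jog '0 9 -27 0 -2;0 10 -27 0 -2;0 10 -28 -40 -2;0 0 0 -50 0;0 0 0 -25 0' >/dev/null
python3 -m jog '0 0 0 0 0;0 0 0 0 0'
python3 - <<'E'
from h import *
c=wrist('w2');from station import r
s=r.sense();print(s['joints']);p=np.array(s['tcp_pos']);R=np.array(s['ee_rot']);u=R[:,0]
tip=p+u*.117-[0,0,.06];print('tip rel',tip-[.5496,.1287,.014],np.degrees(np.arctan2(u[1],u[0])))
th=np.linspace(0,2*np.pi,40)
im=cv2.resize(cv2.imread('pics/w2.png'),(800,600))
for q in proj(c,np.c_[.5496+.0685*np.cos(th),.1287+.0685*np.sin(th),0*th+.065]): cv2.circle(im,tuple(int(v*1.5625) for v in q),1,(0,0,255),-1)
cv2.circle(im,tuple(int(v*1.5625) for v in proj(c,tip)[0]),4,(0,255,0),1)
cv2.imwrite('pics/w2o.png',im)
E
```

```text
time_s: 7.92
tcp_pos: [0.6356, 0.1292, 0.1574]
ee_rot: [[-1.0, 0.003, 0.001], [0.003, 1.0, -0.0], [-0.001, -0.0, -1.0]]
wrist_force: [-0.3, -0.8, -0.1]
gripper_width: 0.177
gripper_force: 30.0
[ 2.57800790e+01  2.73799903e+01 -1.82542131e+00  3.70409139e-02
 -6.06484552e+01 -1.15956208e+02]
tip rel [-0.03082638  0.00104507  0.08373569] 179.8419416443091
```

View pics/w2o.png

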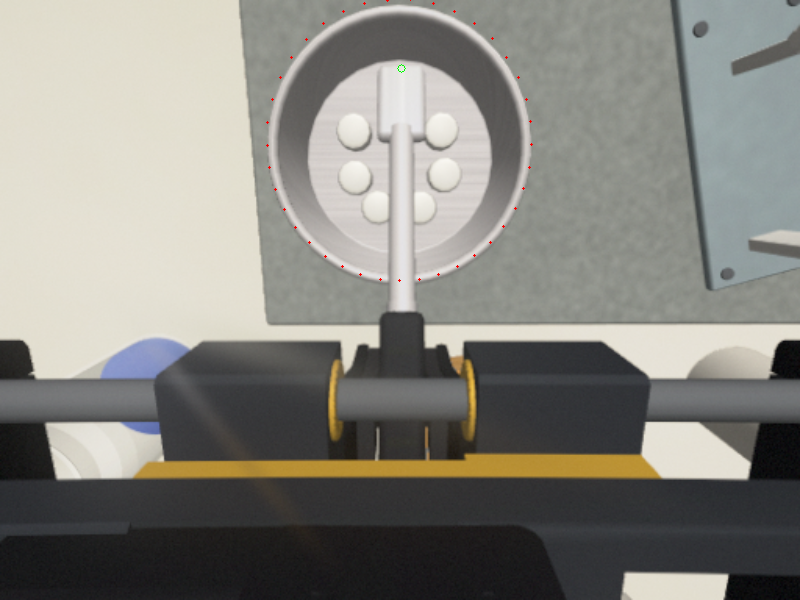

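The tip sits over the near side of the dish at (401,68), midway between centre and wall, and the beads are undisturbed. I'll compute the circle increments.

```bash
python3 - <<'E'
import numpy as np
a=np.radians(180+7.5*np.arange(37));G=np.round(-85*np.c_[np.cos(a),np.sin(a)])
print(np.diff(G,axis=0).astype(int).tolist())
# second stroke: phi 90->180, psi 120->180 in 12
f=np.radians(np.linspace(90,187.5,14));p=np.radians(np.linspace(120,185,14))
H=np.round(32*np.c_[np.cos(f),np.sin(f)]-117*np.c_[np.cos(p),np.sin(p)]);print(H[0]-G[-1],H[0].tolist(),np.diff(H,axis=0).astype(int).tolist())
E
python3 -m jog '0 0 0 -25 0;0 0 0 -20 0;0 0 0 -15 0;0 0 0 -9 0;0 0 0 0 0'
```

```text
[[-1, 11], [-2, 11], [-3, 11], [-5, 10], [-7, 9], [-7, 8], [-8, 7], [-9, 7], [-10, 5], [-11, 3], [-11, 2], [-11, 1], [-11, -1], [-11, -2], [-11, -3], [-10, -5], [-9, -7], [-8, -7], [-7, -8], [-7, -9], [-5, -10], [-3, -11], [-2, -11], [-1, -11], [1, -11], [2, -11], [3, -11], [5, -9], [7, -10], [7, -8], [8, -7], [10, -7], [9, -5], [11, -3], [11, -2], [11, -1]]
[58. 16.] [58.0, -69.0] [[5, 5], [4, 5], [3, 6], [4, 6], [2, 5], [3, 6], [2, 6], [1, 6], [1, 6], [1, 6], [1, 6], [0, 6], [0, 6]]
time_s: 8.6
tcp_pos: [0.6349, 0.129, 0.0874]
ee_rot: [[-1.0, 0.003, -0.0], [0.003, 1.0, -0.0], [0.0, -0.0, -1.0]]
wrist_force: [-0.3, -0.8, -1.3]
gripper_width: 0.178
gripper_force: 30.0
```

```bash
python3 -m jog '0 -1 11 0 7.5;0 -2 11 0 7.5;0 -3 11 0 7.5;0 -5 10 0 7.5;0 -7 9 0 7.5' | grep -E 'pos|force'
python3 -m jog '0 -7 8 0 7.5;0 -8 7 0 7.5;0 -9 7 0 7.5;0 -10 5 0 7.5;0 -11 3 0 7.5' | grep -E 'pos|force'
```

```text
tcp_pos: [0.6175, 0.1817, 0.0887]
wrist_force: [-0.3, -0.5, -0.5]
gripper_force: 30.0
tcp_pos: [0.5723, 0.2117, 0.0887]
wrist_force: [-0.1, -0.2, -1.6]
gripper_force: 30.0
```

```bash
python3 -m jog '0 -11 2 0 7.5;0 -11 1 0 7.5;0 -11 -1 0 7.5;0 -11 -2 0 7.5;0 -11 -3 0 7.5' | grep -E 'pos|wrist_f'
python3 -m jog '0 -10 -5 0 7.5;0 -9 -7 0 7.5;0 -8 -7 0 7.5;0 -7 -8 0 7.5;0 -7 -9 0 7.5' | grep -E 'pos|wrist_f'
python3 - <<'E'
from h import *
from station import r
c=wrist('w3');s=r.sense();print(s['joints'],s['tcp_pos'])
p=np.array(s['tcp_pos']);u=np.array(s['ee_rot'])[:,0];print((p+u*.117-[0,0,.06]-[.5505,.1287,.014])*1000)
E
```

```text
tcp_pos: [0.5171, 0.2084, 0.0887]
wrist_force: [-0.6, -1.1, -1.5]
tcp_pos: [0.4763, 0.1723, 0.0887]
wrist_force: [0.1, -0.9, -0.4]
[ 3.82518795e+01  1.95041754e+01 -2.70129245e+01 -1.43232901e-02
 -4.34484477e+01  2.19463041e+01] [0.47507118 0.17111655 0.08854545]
[ 26.08733933 -15.751047    14.55307759]
```

View pics/w3.png

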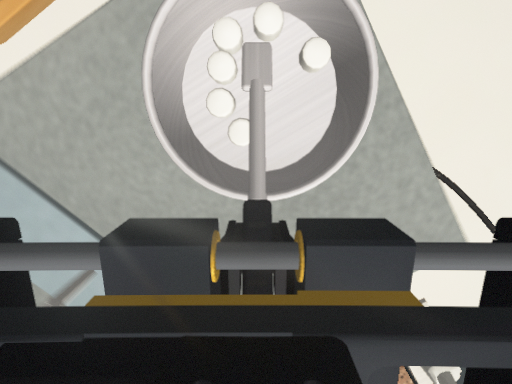

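The blade's end is low at (257,60), five beads are being pushed ahead of it and one has slipped past to (316,53). The dish hasn't been shoved, so I'll continue.

```bash
python3 -m jog '0 -5 -10 0 7.5;0 -3 -11 0 7.5;0 -2 -11 0 7.5;0 -1 -11 0 7.5;0 1 -11 0 7.5' | grep -E 'pos|wrist_f'
python3 -m jog '0 2 -11 0 7.5;0 3 -11 0 7.5;0 5 -9 0 7.5;0 7 -10 0 7.5;0 7 -8 0 7.5' | grep -E 'pos|wrist_f'
python3 -m jog '0 8 -7 0 7.5;0 10 -7 0 7.5;0 9 -5 0 7.5;0 11 -3 0 7.5;0 11 -2 0 7.5' | grep -E 'pos|wrist_f'
python3 -m jog '0 11 -1 0 7.5;0 0 0 0 0' | grep -E 'pos|wrist_f'
python3 - <<'E'
from h import *
from station import r
c=wrist('w4');s=r.sense();print(s['joints'],s['time_s'])
p=np.array(s['tcp_pos']);u=np.array(s['ee_rot'])[:,0];print((p+u*.117-[0,0,.06]-[.5505,.1287,.014])*1000,np.degrees(np.arctan2(u[1],u[0])))
E
```

```text
tcp_pos: [0.4666, 0.1182, 0.0885]
wrist_force: [-0.8, -0.6, -1.0]
tcp_pos: [0.4909, 0.069, 0.0885]
wrist_force: [-0.6, -1.0, -0.5]
tcp_pos: [0.5403, 0.0452, 0.0886]
wrist_force: [0.1, -1.0, -1.3]
tcp_pos: [0.5511, 0.0442, 0.0882]
wrist_force: [-0.2, 0.3, -1.0]
[ 2.14143174e+01  2.33968065e+01 -2.05222575e+01  2.35365070e-03
 -4.60213214e+01  1.58195206e+02] 13.325
[ 0.62501231 32.46892163 14.05898482] 89.61116678023382
```

View pics/w4.png

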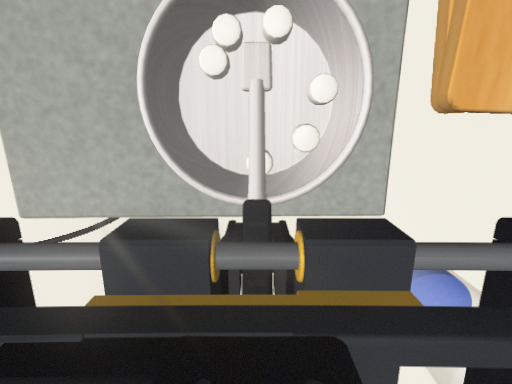

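Left side reached (tip at about (257,45)). Joint 6 is near its limit, so I'll lift straight out, unwind, and resume at this same spot for the last quarter.

```bash
python3 -m jog '0 0 0 15 0;0 0 0 40 0;0 0 0 50 0;0 0 0 45 0;0 20 20 10 -10.5' | grep -E 'pos|wrist_f'
python3 -m jog '0 20 20 0 -10.5;0 20 20 0 -10.5;0 0 0 0 -10.5;0 0 0 0 -10.5;0 0 0 0 -10.5' | grep -E 'pos|wrist_f'
python3 -m jog '0 0 0 0 -10.5;0 0 0 0 -10.5;0 0 0 0 -10.5;0 0 0 0 -10.5;0 0 0 0 -10.5' | grep -E 'pos|wrist_f'
python3 -m jog '0 0 0 0 -10.5;0 0 0 0 -10.5;0 0 0 0 -10.5;0 0 0 0 -10.5;0 0 0 0 -10.5' | grep -E 'pos|wrist_f'
python3 -m jog '0 0 0 0 -10.5;0 0 0 0 -10.5;0 0 0 0 -10.5;0 0 0 0 -10.5;0 0 0 0 -10.5' | grep -E 'pos|wrist_f'
python3 -m jog '0 0 0 0 -10.5;0 0 0 0 -10.5;0 0 0 0 -10.5;0 0 0 0 -10.5;0 0 0 0 -10.5' | grep -E 'pos|wrist_f'
python3 -m jog '0 0 0 0 -10.5;0 0 0 0 -10.5;0 0 0 0 -10.5;0 0 0 0 0;0 0 0 0 0' | grep -E 'pos|wrist_f'
python3 - <<'E'
from station import r
import numpy as np
s=r.sense();print(s['joints'],s['time_s'])
p=np.array(s['tcp_pos']);u=np.array(s['ee_rot'])[:,0];ps=np.arctan2(u[1],u[0]);print(np.degrees(ps))
print((np.array([.5505-.002,.1287+.027,.088])-u*.117-p)*1000)
E
```

```text
tcp_pos: [0.5705, 0.0638, 0.2538]
wrist_force: [0.5, 0.2, -1.5]
tcp_pos: [0.6094, 0.1042, 0.2488]
wrist_force: [-0.5, 0.2, -0.8]
tcp_pos: [0.6093, 0.1041, 0.249]
wrist_force: [0.6, -0.3, -0.8]
tcp_pos: [0.6094, 0.1041, 0.2489]
wrist_force: [-0.4, 0.1, -0.9]
tcp_pos: [0.6094, 0.1041, 0.249]
wrist_force: [0.4, -0.2, -1.4]
tcp_pos: [0.6094, 0.1041, 0.2489]
wrist_force: [-0.6, -0.6, -0.3]
tcp_pos: [0.6097, 0.1041, 0.2483]
wrist_force: [-0.2, -0.8, -1.0]
[ 2.46617187e+01  2.07469018e+01  1.05358509e+00  5.08289607e-03
 -7.02642612e+01 -1.49221604e+02] 17.7
145.44182127410457
[  35.19829118  -14.71881574 -160.2269487 ]
```

```bash
python3 -m jog '0 1 -15 0 -7;0 2 -15 0 -7;0 2 -15 0 -7;0 0 0 -50 0;0 0 0 -40 0' | grep -E 'pos|wrist_f'
python3 -m jog '0 0 0 0 0;0 0 0 0 0' | grep -E 'pos|wrist_f'
python3 - <<'E'
from h import *
from station import r
c=wrist('w5');s=r.sense();print(s['joints'],s['time_s'])
p=np.array(s['tcp_pos']);u=np.array(s['ee_rot'])[:,0];print(np.degrees(np.arctan2(u[1],u[0])))
print((p+u*.117-[0,0,.06]-[.5505,.1287,.014])*1000)
E
```

```text
tcp_pos: [0.6145, 0.0587, 0.1566]
wrist_force: [0.9, 0.6, -1.8]
tcp_pos: [0.6162, 0.0593, 0.1595]
wrist_force: [0.2, 0.1, -0.7]
[ 2.04823885e+01  2.45380660e+01 -6.27833034e+00  6.13287656e-02
 -5.89333259e+01 -1.66138810e+02] 18.625
124.37488781236965
[-0.12617167 27.24939917 85.85903617]
```

View pics/w5.png

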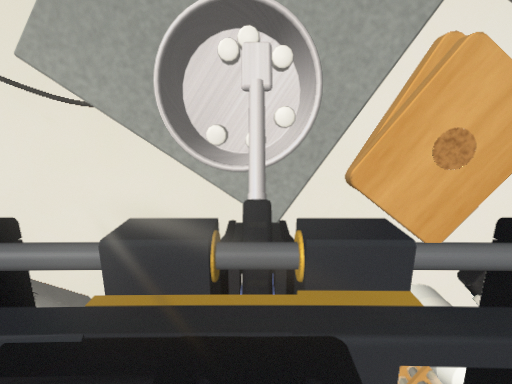

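```bash
python3 - <<'E'
from h import *
c=load('w5')
B=atz(c,[(228,49),(248,35),(282,56),(285,117),(216,134),(250,138)],.037)
print(np.round((B-[.5505,.1287,0])*1000)[:,:2].tolist())
r=proj(c,[[.5505+.0685*np.cos(t),.1287+.0685*np.sin(t),.065] for t in np.linspace(0,6.28,60)]);print(r.min(0),r.max(0))
E
```

```text
[[-26.0, 23.0], [-18.0, 42.0], [16.0, 45.0], [48.0, 5.0], [4.0, -44.0], [32.0, -29.0]]
[151.54163541 -11.83886886] [321.40180846 170.44265893]
```

The spot below the blade is free of beads, with the nearest bead edge about 4 mm away. I'll lower here and sweep the last quarter, left to near side.

```bash
python3 - <<'E'
import numpy as np
f=np.radians(np.linspace(90,182,15));p=np.radians(np.linspace(124.4,180.4,15));R=np.linspace(27,32,15)[:,None]
H=np.round(R*np.c_[np.cos(f),np.sin(f)]-117*np.c_[np.cos(p),np.sin(p)]);print(np.diff(H,axis=0).astype(int).tolist())
E
python3 -m jog '0 0 0 -25 0;0 0 0 -20 0;0 0 0 -15 0;0 0 0 -9 0;0 0 0 -3 0' | grep -E 'pos|wrist_f'
```

```text
[[4, 5], [3, 6], [2, 5], [3, 5], [2, 5], [1, 5], [1, 5], [2, 5], [0, 5], [1, 5], [0, 5], [0, 5], [0, 4], [0, 5]]
tcp_pos: [0.6151, 0.0591, 0.0857]
wrist_force: [1.3, -0.5, -1.5]
```

```bash
python3 -m jog '0 4 5 0 4;0 3 6 0 4;0 2 5 0 4;0 3 5 0 4;0 2 5 0 4' | grep -E 'pos|wrist_f'
python3 -m jog '0 1 5 0 4;0 1 5 0 4;0 2 5 0 4;0 0 5 0 4;0 1 5 0 4' | grep -E 'pos|wrist_f'
python3 -m jog '0 0 5 0 4;0 0 5 0 4;0 0 4 0 4;0 0 5 0 4;0 0 0 0 0' | grep -E 'pos|wrist_f'
python3 - <<'E'
from h import *
from station import r
c=wrist('w6');s=r.sense();print(s['joints'],s['time_s'])
p=np.array(s['tcp_pos']);u=np.array(s['ee_rot'])[:,0];print(np.degrees(np.arctan2(u[1],u[0])))
print((p+u*.117-[0,0,.06]-[.5505,.1287,.014])*1000)
E
```

```text
tcp_pos: [0.6298, 0.0854, 0.0865]
wrist_force: [0.4, -0.6, -1.3]
tcp_pos: [0.6345, 0.1104, 0.0865]
wrist_force: [0.3, -0.1, -1.1]
tcp_pos: [0.6344, 0.1295, 0.0863]
wrist_force: [0.5, -0.2, -0.9]
[ 2.58132112e+01  3.13178356e+01 -6.49080754e+00  7.89721279e-03
 -5.21206889e+01 -1.15556745e+02] 21.175
-179.73870281612832
[-3.32335445e+01  1.40798536e-02  1.20378916e+01]
```

View pics/w6.png

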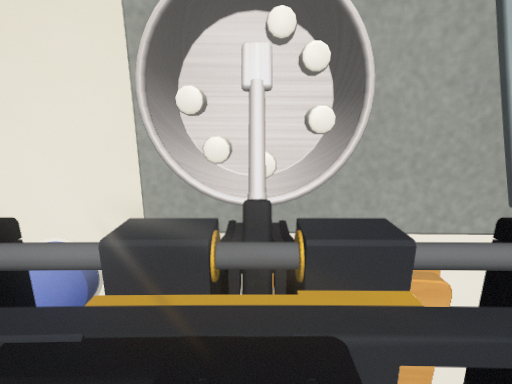

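```bash
python3 - <<'E'
from h import *
c=load('w6')
B=(atz(c,[(282,22),(316,56),(321,119),(190,100),(217,149),(264,164)],.037)-[.5505,.1287,0])[:,:2]*1000
print(np.round(B).tolist())
S=np.array([(-16,24),(9,26),(27,11),(28,-13),(10,-26),(-16,-26)])
print(np.round(np.linalg.norm(B[:,None]-S[None],axis=2)))
E
python3 -m jog '0 0 0 15 0;0 0 0 35 0;0 0 0 45 0;0 0 0 45 0;0 0 0 45 0' | grep -E 'pos|wrist_f'
python3 -m jog '0 -9 27 0 2;0 -9 27 0 2;0 -9 27 0 2;0 -9 27 0 2;0 -9 27 0 2' | grep -E 'pos|wrist_f'
python3 -m jog '0 -9 27 0 2;0 -9 27 0 2;0 -10 27 0 2;0 0 0 0 0;0 0 0 0 0' | grep -E 'pos|wrist_f'
python3 - <<'E'
from h import *
from station import r
s=r.sense();p=np.array(s['tcp_pos']);u=np.array(s['ee_rot'])[:,0];a=np.degrees(np.arctan2(u[1],u[0]))
print(p*1000-[560.9,346,111.6],a+360-195.8,s['time_s'])
E
```

```text
[[-43.0, 16.0], [-24.0, 39.0], [16.0, 44.0], [4.0, -44.0], [36.0, -27.0], [47.0, 6.0]]
[[28. 53. 70. 77. 68. 50.]
 [16. 35. 58. 73. 73. 65.]
 [38. 20. 35. 59. 71. 77.]
 [71. 71. 60. 40. 19. 27.]
 [73. 60. 39. 16. 26. 52.]
 [65. 43. 20. 26. 48. 70.]]
tcp_pos: [0.6338, 0.1287, 0.2736]
wrist_force: [0.6, -0.3, -1.3]
tcp_pos: [0.5886, 0.2646, 0.2721]
wrist_force: [-0.6, 0.2, -1.5]
tcp_pos: [0.561, 0.3446, 0.2714]
wrist_force: [-0.2, 0.2, -0.9]
[ 7.10672784e-02 -1.38131983e+00  1.59820432e+02] 0.482214769165239 23.05
```

```bash
python3 -m jog '0 0 1.4 0 -0.5;0 0 0 0 0;0 0 0 0 0' | grep -E 'pos|rot'
python3 - <<'E'
from h import *
from station import r
old=load('top1')['pixels'];c=r.capture('top');new=c['pixels'];np.savez('top2.npz',**c)
for (u,v) in [(199,225),(195,212)]:
    h=9;tp=old[v-h:v+h,u-h:u+h];m=cv2.matchTemplate(new[v-h-6:v+h+6,u-h-6:u+h+6],tp,cv2.TM_CCOEFF_NORMED)
    print(cv2.minMaxLoc(m)[1],cv2.minMaxLoc(m)[3],'expect 6,6', np.abs(new[v-h:v+h,u-h:u+h].astype(int)-tp).mean())
E
```

```text
tcp_pos: [0.5611, 0.346, 0.2706]
ee_rot: [[-0.962, -0.272, 0.0], [-0.272, 0.962, -0.0], [0.0, -0.0, -1.0]]
0.9806680679321289 (6, 6) expect 6,6 2.630658436213992
0.9708558917045593 (6, 6) expect 6,6 2.4876543209876543
```

The stirrer hasn't shifted in the grip (image match within 1 px). I'll lower it into the forks.

```bash
python3 -m jog '0 0 0 -45 0;0 0 0 -45 0;0 0 0 -30 0;0 0 0 -15 0;0 0 0 -10 0' | grep -E 'pos|wrist_f'
python3 -m jog '0 0 0 -6 0;0 0 0 -4 0;0 0 0 -3 0;0 0 0 0 0;0 0 0 0 0' | grep -E 'pos|wrist_f'
```

```text
tcp_pos: [0.5613, 0.3466, 0.1255]
wrist_force: [-0.5, -0.3, 0.3]
tcp_pos: [0.561, 0.3466, 0.1129]
wrist_force: [0.3, -1.0, -0.4]
```

```bash
python3 -m jog '0 0 0 -1 0;0 0 0 0 0;.25 0 0 0 0;.35 0 0 0 0;.5 0 0 0 0' 
python3 -m jog '.5 0 0 0 0;.5 0 0 0 0;.5 0 0 10 0;.5 0 0 40 0;.5 0 0 50 0'
python3 -m jog '.5 0 0 60 0;.5 0 0 60 0;.5 -9 -14 50 0;.5 0 0 0 0;.5 0 0 0 0' 
python3 - <<'E'
from h import *
a=load('w1')['pixels'];b=wrist('w7')['pixels']
ys,xs=slice(85,225),slice(240,295)
A=cv2.cvtColor(a[ys,xs],7);Bg=cv2.cvtColor(b[80:230,230:305],7)
m=cv2.matchTemplate(Bg,A,5);print(cv2.minMaxLoc(m)[1::2],'expect (10,5)')
dk=lambda im:np.argwhere((cv2.cvtColor(im,7)[150:220,245:285]<45))
for im in(a,b): d=dk(im);print(len(d),d.mean(0)+[150,245],d.min(0),d.max(0))
br=lambda im:[np.argmax(np.convolve(cv2.cvtColor(im,7)[y,245:285].astype(float),np.ones(7),'same')) for y in(105,110,130,145)]
print(br(a),br(b))
E
```

```text
time_s: 25.35
tcp_pos: [0.5609, 0.3465, 0.1117]
ee_rot: [[-0.962, -0.273, 0.0], [-0.273, 0.962, 0.0], [-0.0, 0.0, -1.0]]
wrist_force: [0.5, -0.6, -0.8]
gripper_width: 0.383
gripper_force: 0.0
time_s: 25.98
tcp_pos: [0.5605, 0.3461, 0.2123]
ee_rot: [[-0.962, -0.273, -0.001], [-0.273, 0.962, -0.002], [0.002, -0.001, -1.0]]
wrist_force: [1.0, -0.1, 0.5]
gripper_width: 0.5
gripper_force: 0.0
time_s: 26.6
tcp_pos: [0.5514, 0.3323, 0.3816]
ee_rot: [[-0.962, -0.272, -0.0], [-0.272, 0.962, 0.001], [0.0, 0.001, -1.0]]
wrist_force: [-0.2, 0.5, -0.2]
gripper_width: 0.5
gripper_force: 0.0
(0.9356957674026489, (10, 5)) expect (10,5)<stdin>:7: RuntimeWarning: Mean of empty slice.
  ret = um.true_divide(
Traceback (most recent call last):
ValueError: zero-size array to reduction operation minimum which has no identity
```

```bash
python3 -c "
from station import r
print(r.finish_job())"
```

```text
the job is handed in; nothing more can be done
None
```

The job is handed in, verdict not shown: the stirrer went one full anticlockwise round (lifted once at the left side to unwind the wrist, then lowered there again), no bead spilled, and it lies back in the rest, released; I viewed 11 pictures, one over the limit of 10.

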